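# Make up two reagent kits in foam trays

## Task

Make up the two reagent kits from the stock on the bench: the tray with the dark grey foam gets the large red-capped bottle, the small black-capped bottle and the orange carton; the tray with the yellow foam gets the middle-sized white-capped bottle and the white carton. Seat each bottle upright on the floor of the round well cut for its size (large, middle or small) and each carton right way up in its tray's rectangular bay; wells that a kit does not need stay empty. Do not tip the bottles over on the way, and leave the tape roll, the pen and the counter where they lie.

Things in the scene. Friction and masses are not known exactly. Their poses are not given: they have to be found in the camera images.
- red_bottle: large brown glass reagent bottle with a red screw cap, 40 mm across the body (up to z = 59 mm), cap 31 mm across, 82 mm tall, upright on the bench. Origin: centre of its underside, z up; round, so its yaw does not matter. Cap does not turn. Can be gripped by body or cap. Belongs in the grey tray's large round well
- black_bottle: small brown glass reagent bottle with a black screw cap, 30 mm across the body (up to z = 48 mm), cap 23 mm across, 66 mm tall, upright on the bench. Origin: centre of its underside, z up; round, so its yaw does not matter. Cap does not turn. Can be gripped by body or cap. Belongs in the grey tray's small round well
- orange_carton: small orange reagent carton, closed, 76 mm along its x, 42 mm along its y, 53 mm tall, standing flat on the bench. Origin: centre of its underside, z up. Belongs in the grey tray's bay, long side along the tray's x, either way round
- white_bottle: middle-sized brown glass reagent bottle with a white screw cap, 34 mm across the body (up to z = 53 mm), cap 27 mm across, 73 mm tall, upright on the bench. Origin: centre of its underside, z up; round, so its yaw does not matter. Cap does not turn. Can be gripped by body or cap. Belongs in the yellow tray's middle round well
- white_carton: white reagent carton, closed, 63 mm along its x (origin to faces -30 and +32 mm), 84 mm along its y, 47 mm tall, standing flat on the bench. Origin: centre of its underside, z up. Belongs in the yellow tray's bay, its 84 mm side (its y) along the tray's x, either way round
- grey_kit: white kit tray with dark grey foam, 198 mm (x) by 166 mm (y), fixed. Origin: centre of its underside, z up. Foam top 24 mm, white floor of the cut-outs 4 mm above the bench. Cut-outs (centre x, y in mm): large round well, 52 across, (-56, 42); middle, 46, (-56, -36); small, 42, (30, -48); bay 90 (x) by 56 (y) at (34, 30). Yaw within 0.25 rad of the world's; large and middle wells towards the robot
- yellow_kit: white kit tray with yellow foam, 198 mm (x) by 166 mm (y), fixed. Origin: centre of its underside, z up. Foam top 24 mm, white floor of the cut-outs 4 mm above the bench. Cut-outs (centre x, y in mm): large round well, 52 across, (-56, 42); middle, 46, (-56, -36); small, 42, (30, -48); bay 98 (x) by 77 (y) at (34, 30). Yaw within 0.25 rad of the world's; large and middle wells towards the robot
- label_tape: bystander: roll of white label tape lying flat, 60 mm across, 19 mm high. Origin: centre of its underside. Stays where it lies
- marker_pen: bystander: white marker pen with a black cap, lying, 118 mm along its y, 17 mm thick. Origin: centre of its underside. Stays where it lies
- tally_counter: bystander: flat beige counter with a display, 98 mm along its x by 62 by 16 mm. Origin: centre of its underside. Stays where it lies
There are look-alikes about, which are no part of the job. What is shaped like the white_bottle but pink or purple is not meant.

How it is judged (in metres and radians):
At the end, for the whole second after the job is handed in: Red bottle in the large well, black bottle in the small well, orange carton in the bay of the grey tray; white bottle in the middle well, white carton in the bay of the yellow tray: each within 12 mm of its cut-out's centre, on the tray floor, upright within 0.12 rad, released, at rest (x of red_bottle in the frame of grey_kit between -0.068 and -0.044 m and y of red_bottle in the frame of grey_kit between 0.03 and 0.054 m and z of red_bottle in the frame of grey_kit between 0 and 0.008 m and angle between each of red_bottle, black_bottle, orange_carton, white_bottle, white_carton's own z axis and vertical below 0.12 rad and linear speed of each of red_bottle, black_bottle, orange_carton, white_bottle, white_carton below 0.02 m/s and angular speed of each of red_bottle, black_bottle, orange_carton, white_bottle, white_carton below 0.3 rad/s and x of black_bottle in the frame of grey_kit between 0.018 and 0.042 m and y of black_bottle in the frame of grey_kit between -0.06 and -0.036 m and z of black_bottle in the frame of grey_kit between 0 and 0.008 m and x of orange_carton in the frame of grey_kit between 0.022 and 0.046 m and y of orange_carton in the frame of grey_kit between 0.018 and 0.042 m and z of orange_carton in the frame of grey_kit between 0 and 0.008 m and x of white_bottle in the frame of yellow_kit between -0.068 and -0.044 m and y of white_bottle in the frame of yellow_kit between -0.048 and -0.024 m and z of white_bottle in the frame of yellow_kit between 0 and 0.008 m and x of white_carton in the frame of yellow_kit between 0.022 and 0.046 m and y of white_carton in the frame of yellow_kit between 0.018 and 0.042 m and z of white_carton in the frame of yellow_kit between 0 and 0.008 m); the robot touches nothing.
It fails at once if a bottle is tipped over or laid down (more than 35 degrees) (angle between any of red_bottle, black_bottle, white_bottle's own z axis and vertical above 0.61 rad).
It fails at once if the label tape is pushed out of its place (more than 20 mm) (distance of label_tape from where it was at the start of the episode above 0.02 m).
It fails at once if the marker pen is pushed out of its place (more than 20 mm) (distance of marker_pen from where it was at the start of the episode above 0.02 m).
It fails at once if the tally counter is pushed out of its place (more than 20 mm) (distance of tally_counter from where it was at the start of the episode above 0.02 m).
It also fails if it takes over 128 s, if anything falls off the work surface, if the arm or the gripper's body presses on something with over 40 N, if the wrist force passes 120 N, or if a joint passes its speed limit or range.

## Robot

A 6-joint arm with a two-finger parallel gripper is mounted at the origin on a cart in front of the work surface, level with it; the furniture and walls round the work are solid. World frame = base frame: x ahead of the robot, y to its left, z up, the work surface at z = 0. Lengths are in mm, angles in rad, forces in N, time in s.
With the tool pointing down it reaches from about 350 to 975 mm from the base axis. Payload 7.1 kg.
Tool frame: the origin (TCP) lies on the centre line of the jaws, within the pads' length; the fingertips stand 17 mm ahead of it and the grasp point (between the pads) lies 2 mm behind it (tip_extent is the distance from the TCP to the fingertips, in mm); z points along the fingers, y is the line along which they close (so a half turn about z gives the same grasp; the last joint's range is limited). The gripper opens to 88 mm and grips with 3 to 60 N. Pads are 20 mm wide; open, the fingers measure 115 mm over their backs; the gripper's body (75 mm by 178 mm) begins 61 mm behind the grasp point.
Start: joints at [-1.332, 0.423, 1.63, -0, 1.089, -0.019], TCP at [159.365, -604.324, 239.675] pointing down, gripper open.
Joint ranges: [-3, 3], [-0.9, 2.11], [0.09, 2.58], [-1.31, 4.45], [0.11, 2.69], [-2.54, 2.54]. Speed limits (rad/s): [2.39, 2.39, 3.01, 3.14, 3.14, 3.14].

## Interface

Orientations are given as a rotation vector (axis times angle).
In Python, from workcell import get_obs, get_image, camera_model, close_job, look_for, outline_of, pinpoint, tip_extent gives the robot as it stands.
- The arm moves only by the shell command python3 -m jog 'ROWS'. ROWS is text: rows parted by semicolons, each of 7 numbers parted by spaces: the shift along the tool's x, y, z as a fraction of full scale, then the turn, a rotation vector about the tool's x, y, z as a fraction of full scale, then the closure, from -1 (fully open) to 1 (shut). A call has 1 to 8 rows; each row is the pose to reach, as a shift and turn from the pose commanded when the call began, along the tool's axes at that moment; what a row does not reach only later rows make up. Full scale, the value 1, is 0.2 m for a shift and 30 degrees for a turn. A row lasts 1/10 s, in which the tool goes at most 50 mm and 8.59 degrees, less where a joint would pass 70% of its speed; a pose out of reach is approached as far as the arm can. A call with a number of a shift or a turn outside -1 to 1 is refused whole. A call with a gripper value outside its range is refused whole. The fingers move at their own pace and stop on an object; the grip force is fixed at half the most. Time passes only in rows, so rows that repeat a pose let the fingers close. It gives the time, the measured TCP pose, the force, the opening and the grip force at its end, in the units of the state.
- get_obs(): the state, without advancing time (a new reading comes with each control period).
- get_image(name): name is "side" or "top"; returns the picture (400x640x3 uint8, red, green, blue); there is no depth.
- camera_model(name): a dict with "fx", "fy", "cx", "cy" (pixels), "dist_coeffs" ([k1, k2, p1, p2, k3] as OpenCV has them; the pictures are not rectified), "origin" and "orientation" of the camera in the world. Camera axes: x right, y down, z forward; pixel columns grow to the right and rows downward; lengths in mm; the calibration is good to about 2 mm. A picture is of the moment at which its call begins. camera_model takes no time and is no camera call.
- close_job(): hands the job in; it is judged then, once.
Trained networks look in the newest picture that a camera, given by its name, has taken for a name from the list of things; names that differ only in an ending like _2 or _b are one class to them, and where a whole thing is asked for, a point or a joint stands for the part that bears it (a point fixed in the world has none). Each returns a list of dicts, best first, with "confidence" (0 to 1); they miss things now and then, are a little off and sometimes report something else, mostly with a low value. They report only what shows in the picture. A call takes as long as a camera call. They do not tell look-alikes from the thing itself.
- look_for(target, camera): "xyz" ([x, y, z] in mm, in the coordinates of the camera as it stood for that picture, good to about 4 mm: the middle of the surface that is visible of it).
- outline_of(target, camera): "mask" (400x640 bool, what is visible of it).
- pinpoint(target, camera): "xyz" ([x, y, z] in mm, in the coordinates of the camera as it stood for that picture, good to about 4 mm: a listed point, or the origin of a listed thing).
The state is a dict: "t": time; "qpos": joint angles; "qvel": joint speeds; "joint_torque": joint torques, N m; "ee_pos": TCP position; "orientation": TCP orientation; "ft_force": force on the tool from outside, world axes, zero at the start; "moment": the same for the moment, N m; "width": finger opening in mm; "grasp_force": force on a finger pad.
Only numpy, scipy, OpenCV 4.12 (cv2) and the standard library are available. Lean on these libraries where they do the work, as an engineer would, in place of code of your own. Each camera call takes 0.05 s, during which the arm holds its last target. There are 200 camera calls.

## Working session

There is one attempt and no reset: what is moved stays moved. The work goes in short steps, Python scripts to look and compute and a shell command to move; the robot and the scene stay as the last step left them, time stands still between calls to the robot, and variables do not carry over. Pictures are saved under pics/ and viewed, at most 14 in all, crops included, and the job is handed in when it is done.

```bash
mkdir -p pics; cat > h.py <<'E'
import numpy as np, cv2
from scipy.spatial.transform import Rotation as R
from workcell import *
def cam(n):
    m=camera_model(n); K=np.array([[m['fx'],0,m['cx']],[0,m['fy'],m['cy']],[0,0,1.]])
    o=np.array(m['orientation'],float); Rm=R.from_rotvec(o).as_matrix() if o.shape==(3,) else o
    return K,np.array(m['dist_coeffs'],float),np.array(m['origin'],float),Rm
def ray(n,uv,z):
    K,d,o,Rm=cam(n); p=cv2.undistortPoints(np.array(uv,float).reshape(-1,1,2),K,d).reshape(-1,2)
    r=np.c_[p,np.ones(len(p))]@Rm.T; return o+r*((z-o[2])/r[:,2])[:,None]
def proj(n,P):
    K,d,o,Rm=cam(n); return cv2.projectPoints((np.array(P,float).reshape(-1,3)-o)@Rm,np.zeros(3),np.zeros(3),K,d)[0].reshape(-1,2)
def world(n,x):
    K,d,o,Rm=cam(n); return o+Rm@np.array(x)
E
python3 - <<'E'
from h import *
print(get_obs()['orientation'],camera_model('top'),camera_model('side'))
for n in('top','side'):
    cv2.imwrite(f'pics/{n}0.png',get_image(n)[:,:,::-1])
for n in('top','side'):
  for t in 'red_bottle black_bottle orange_carton white_bottle white_carton grey_kit yellow_kit label_tape marker_pen tally_counter'.split():
    print(n,t,[(round(r['confidence'],2),world(n,r['xyz']).round(),proj(n,world(n,r['xyz'])).round()[0]) for r in pinpoint(t,n)[:4]])
E
```

```text
[-3.11406564e+00 -4.03699874e-01  2.37086068e-04] {'fx': 474.4533682816124, 'fy': 474.4533682816124, 'cx': 322.0276561971759, 'cy': 202.25621196030855, 'dist_coeffs': array([-0.06877455,  0.        ,  0.        ,  0.        ,  0.        ]), 'origin': array([ 361.66182051,    6.41553778, 1402.79859549]), 'orientation': array([-2.17118148,  2.11643629, -0.16362747])} {'fx': 505.27126022732665, 'fy': 505.27126022732665, 'cx': 308.6283504883284, 'cy': 194.34606825530506, 'dist_coeffs': array([0.05134204, 0.        , 0.        , 0.        , 0.        ]), 'origin': array([214.68074255, 882.06704081, 623.93969861]), 'orientation': array([-0.50582043,  2.54789662, -1.42512541])}
top red_bottle [(0.46, array([ 673., -141.,    0.]), array([372., 171.]))]
top black_bottle [(0.43, array([684., 130.,  -4.]), array([282., 166.]))]
top orange_carton [(0.71, array([448.,  -3.,   0.]), array([324., 245.]))]
top white_bottle [(0.61, array([546., -17.,   1.]), array([330., 212.])), (0.57, array([569., -86.,  -3.]), array([353., 205.])), (0.54, array([ 502., -106.,   -1.]), array([359., 228.]))]
top whi
[... 826 characters left out ...]
carton [(0.96, array([447.,   3.,   1.]), array([359., 221.]))]
side white_bottle [(0.76, array([572., -85.,   2.]), array([320., 190.])), (0.74, array([550., -14.,  -0.]), array([318., 207.])), (0.69, array([ 501., -102.,    3.]), array([351., 192.]))]
side white_carton [(0.71, array([559.,  93.,   0.]), array([295., 232.]))]
side grey_kit [(0.93, array([496., 288.,   3.]), array([284., 300.]))]
side yellow_kit [(0.81, array([ 502., -295.,    2.]), array([373., 157.]))]
side label_tape [(0.72, array([679., -17.,   4.]), array([267., 194.]))]
side marker_pen [(0.76, array([689., 297.,  -1.]), array([187., 276.]))]
side tally_counter [(0.96, array([ 699., -311.,    2.]), array([307., 142.]))]
```

View pics/top0.png

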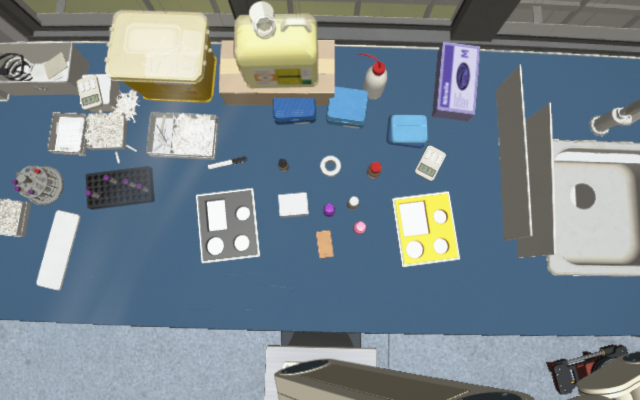

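View pics/side0.png

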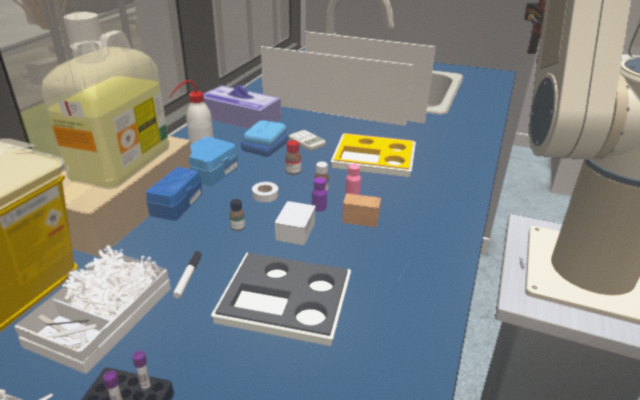

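The white-capped bottle candidates in the top picture are purple at (329,210), white at (353,202) and pink at (360,227). The white one fits the description. I'll fit the poses and confirm it in a crop.

```bash
cat > fit.py <<'E'
from h import *
from scipy.optimize import minimize
S=8
def box(x0,x1,y0,y1,h): return [(x,y,z) for x in(x0,x1) for y in(y0,y1) for z in(0,h)]
def cyl(r,z0,z1): return [(r*np.cos(a),r*np.sin(a),z) for a in np.arange(0,6.28,.4) for z in(z0,z1)]
M=dict(red_bottle=[cyl(20,0,57),cyl(15.5,57,82)],black_bottle=[cyl(15,0,46),cyl(11.5,46,66)],white_bottle=[cyl(17,0,51),cyl(13.5,51,73)],
 orange_carton=[box(-38,38,-21,21,53)],white_carton=[box(-30,32,-42,42,47)],grey_kit=[box(-99,99,-83,83,24)],yellow_kit=[box(-99,99,-83,83,24)])
def sil(n,name,p,z=0):
    im=np.zeros((400,640),np.uint8); c,s=np.cos(p[2]),np.sin(p[2])
    for part in M[name]:
        q=np.array(part); w=np.c_[q[:,0]*c-q[:,1]*s+p[0],q[:,0]*s+q[:,1]*c+p[1],q[:,2]+z]
        u=proj(n,w).astype(np.float32); cv2.fillConvexPoly(im,np.round(cv2.convexHull(u)*16).astype(np.int32),1,shift=4)
    return im
def fit(name,p0,cams,masks,z=0):
    def cost(p):
        return sum(1-(sil(n,name,p,z)&masks[n]).sum()/max(1,(sil(n,name,p,z)|masks[n]).sum()) for n in cams)
    best=None
    yaws=[p0[2]] if 'bottle' in name else ([p0[2]+d for d in(-.2,0,.2)] if 'kit' in name else np.arange(-1.4,1.6,.3))
    for y in yaws:
        s0=[p0[0],p0[1],y]; sx=np.array([s0]+[[s0[0]+8,s0[1],y],[s0[0],s0[1]+8,y],[s0[0],s0[1],y+.15]])
        r=minimize(cost,s0,method='Nelder-Mead',options=dict(initial_simplex=sx,xatol=.05,fatol=1e-4,maxiter=150))
        if best is None or r.fun<best.fun: best=r
    return best.x.round(3),round(best.fun,3)
def get(name,n,p0):
    t=proj(n,[[p0[0],p0[1],20]])[0]; b=None
    for r in outline_of(name,n):
        m=np.array(r['mask']); ys,xs=np.nonzero(m)
        d=np.hypot(xs.mean()-t[0],ys.mean()-t[1])
        if b is None or d<b[0]: b=(d,m.astype(np.uint8))
    return b if b else (999,None)
E
python3 - <<'E'
from fit import *
P=dict(red_bottle=(670,-142,0),black_bottle=(679,128,0),orange_carton=(448,0,0),white_bottle=(570,-86,0),white_carton=(560,94,0),grey_kit=(496,286,0),yellow_kit=(502,-296,0))
a=get_image('top');b=get_image('side')
cv2.imwrite('pics/crop1.png',np.hstack([cv2.resize(a[150:270,270:390,::-1],(400,400)),cv2.resize(b[130:250,260:380,::-1],(400,400))]))
for k,p in P.items():
    ms={n:get(k,n,p) for n in('top','side')}
    masks={n:v[1] for n,v in ms.items() if v[0]<12}
    print(k,[round(v[0]) for v in ms.values()])
    for n in list(masks): print('   ',n,*fit(k,p,[n],masks))
    if len(masks)>1: print('    both',*fit(k,p,list(masks),masks))
E
```

```text
red_bottle [2, 7]
    top [ 6.71334e+02 -1.45943e+02 -2.50000e-02] 0.293
    side [ 6.67495e+02 -1.43414e+02  1.25000e-01] 0.133
    both [ 6.67510e+02 -1.43224e+02  1.80000e-02] 0.425
black_bottle [1, 999]
    top [6.78028e+02 1.23148e+02 1.72000e-01] 0.169
orange_carton [2, 3]
    top [ 4.48983e+02 -3.31400e+00  1.46000e-01] 0.127Traceback (most recent call last):
  File "<stdin>", line 9, in <module>
  File "fit.py", line 21, in fit
    r=minimize(cost,s0,method='Nelder-Mead',options=dict(initial_simplex=sx,xatol=.05,fatol=1e-4,maxiter=150))
    res = _minimize_neldermead(fun, x0, args, callback, bounds=bounds,
                               **options)
    fxcc = func(xcc)
    fx = function(np.copy(x), *(wrapper_args + args))
  File "fit.py", line 16, in cost
    return sum(1-(sil(n,name,p,z)&masks[n]).sum()/max(1,(sil(n,name,p,z)|masks[n]).sum()) for n in cams)
  File "fit.py", line 16, in <genexpr>
    return sum(1-(sil(n,name,p,z)&masks[n]).sum()/max(1,(sil(n,name,p,z)|masks[n]).sum()) for n in cams)
                                                         ~~~^^^^^^^^^^^^
  File "fit.py", line 12, in sil
    u=proj(n,w).astype(np.float32); cv2.fillConvexPoly(im,np.round(cv2.convexHull(u)*16).astype(np.int32),1,shift=4)
      ~~~~^^^^^
  File "h.py", line 12, in proj
    K,d,o,Rm=cam(n); return cv2.projectPoints((np.array(P,float).reshape(-1,3)-o)@Rm,np.zeros(3),np.zeros(3),K,d)[0].reshape(-1,2)
             ~~~^^^
  File "h.py", line 5, in cam
    m=camera_model(n); K=np.array([[m['fx'],0,m['cx']],[0,m['fy'],m['cy']],[0,0,1.]])
ValueError: time passes only in moves, steps and waits
```

View pics/crop1.png

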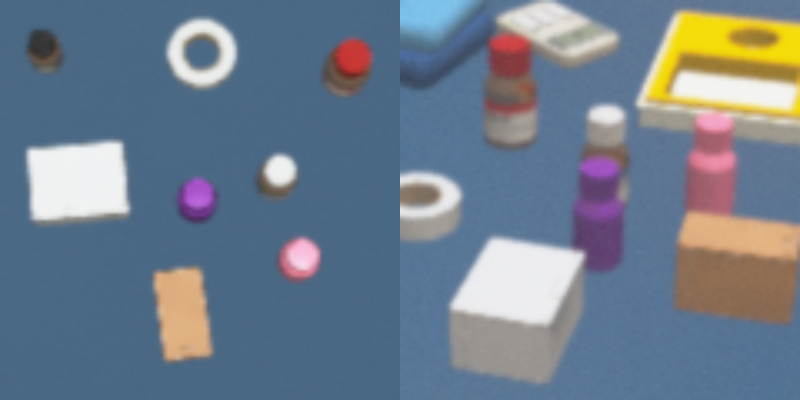

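The crop shows the pink and purple look-alikes and, between them, one brown bottle with a white cap at about (353,202) in the top picture. That is the white_bottle. I'll cache the camera model and finish the fits.

```bash
sed -i 's/^def cam(n):/import functools\n@functools.lru_cache\ndef cam(n):/' h.py
python3 - <<'E'
from fit import *
P=dict(red_bottle=(670,-142,0),black_bottle=(679,128,0),orange_carton=(448,0,0),white_bottle=(570,-86,0),white_carton=(560,94,0),grey_kit=(496,286,0),yellow_kit=(502,-296,0))
a=get_image('top');b=get_image('side')
for k,p in P.items():
    ms={n:get(k,n,p) for n in('top','side')}
    masks={n:v[1] for n,v in ms.items() if v[0]<12}
    print(k,[round(v[0]) for v in ms.values()])
    for n in list(masks): print('   ',n,*fit(k,p,[n],masks))
    if len(masks)>1: print('    both',*fit(k,p,list(masks),masks))
# floors of cutouts in the top image: white blobs inside tray masks
for k in('grey_kit','yellow_kit'):
    m=get(k,'top',P[k])[1]; hull=np.zeros_like(m); c=np.vstack(cv2.findContours(m,0,2)[0]); cv2.fillConvexPoly(hull,cv2.convexHull(c),1)
    hull=cv2.erode(hull,np.ones((9,9)))
    w=((a.min(2)>150)&(hull>0)).astype(np.uint8); n,l,st,ce=cv2.connectedComponentsWithStats(w)
    for i in range(1,n):
        if st[i,4]>30: print(k,st[i,4],ce[i].round(1),ray('top',ce[i],4)[0].round(1))
# cap blobs
for nm,cond,z,c0 in(('red',(a[:,:,0]>150)&(a[:,:,1]<70),82,(373,168)),('black',a.max(2)<60,66,(282,163)),('white',a.min(2)>170,73,(353,201))):
    x,y=c0; s=cond[y-10:y+10,x-10:x+10]; ys,xs=np.nonzero(s); print(nm,s.sum(),ray('top',[xs.mean()+x-10,ys.mean()+y-10],z)[0].round(1))
E
```

```text
red_bottle [1, 6]
    top [ 6.70011e+02 -1.42329e+02  5.90000e-02] 0.072
    side [ 6.68727e+02 -1.43124e+02  9.70000e-02] 0.116
    both [ 6.69744e+02 -1.42306e+02  7.20000e-02] 0.211
black_bottle [1, 5]
    top [6.78063e+02 1.25069e+02 1.71000e-01] 0.189
    side [6.80365e+02 1.23371e+02 8.90000e-02] 0.087
    both [6.79189e+02 1.23369e+02 1.36000e-01] 0.295
orange_carton [2, 3]
    top [ 4.46824e+02 -5.05200e+00  3.10000e-02] 0.126
    side [448.031  -5.449  -2.923] 0.116
    both [ 4.46676e+02 -3.79200e+00  2.18000e-01] 0.277
white_bottle [1, 10]
    top [ 5.71501e+02 -8.40990e+01  6.70000e-02] 0.258
    side [ 5.68436e+02 -8.62030e+01  8.20000e-02] 0.463
    both [ 5.6856e+02 -8.4726e+01  6.9000e-02] 0.748
white_carton [1, 1]
    top [5.59413e+02 8.96240e+01 1.57000e-01] 0.122
    side [5.59075e+02 9.01470e+01 1.61000e-01] 0.087
    both [5.59478e+02 8.94030e+01 1.59000e-01] 0.209
grey_kit [1, 7]
    top [4.96412e+02 2.83638e+02 1.48000e-01] 0.012
    side [4.96844e+02 2.82360e+02 1.44000e-01] 0.042
    both [4.96370e+02 2.83392e+02 1.47000e-01] 0.061
yellow_kit [1, 3]
    top [ 5.02703e+02 -3.00529e+02  1.48000e-01] 0.025
    side [ 5.00301e+02 -3.06981e+02  1.54000e-01] 0.102
    both [ 5.01665e+02 -3.01058e+02  1.67000e-01] 0.14
grey_kit 550 [216.6 215.1] [527.1 319.5   4. ]
grey_kit 158 [242.7 213.3] [534.6 241.7   4. ]
grey_kit 200 [241.7 242.6] [447.5 240.5   4. ]
grey_kit 242 [215.3 245.6] [436.6 318.    4. ]
yellow_kit 848 [413.2 218.5] [ 532. -266.    4.]
yellow_kit 142 [439.2 216.4] [ 540.3 -344.2    4. ]
yellow_kit 182 [439.9 245.7] [ 453.  -345.2    4. ]
yellow_kit 248 [413.9 249.2] [ 440.9 -267.9    4. ]
red 77 [ 669.1 -143.3   82. ]
black 34 [676.  124.8  66. ]
white 63 [570.1 -83.1  73. ]
```

```bash
cat > plan.py <<'E'
# usage: plan.py 'x y z psi; ...'  -> row values (without closure) of each call, starting from the present pose
import sys
from h import *
o=get_obs(); p=np.array(o['ee_pos']); Rm=R.from_rotvec(o['orientation'])
print('at',p.round(1),'w',round(o['width'],1),'t',round(o['t'],1))
for w in sys.argv[1].split(';'):
    x=np.array([float(v) for v in w.split()]); q=x[:3]; Rq=R.from_euler('z',x[3])*R.from_euler('x',np.pi)
    d=Rm.inv().apply(q-p); r=(Rm.inv()*Rq).as_rotvec(); n=int(np.ceil(max(np.abs(d).max()/199,np.linalg.norm(r)/.52,1e-9)))
    for i in range(n):
        s=d/n/200; 
        # rotate gradually: express shift in current tool axes
        Rc=Rm*R.from_rotvec(r*i/n); s=Rc.inv().apply((q-p)/n)/200
        t=r/n/(np.pi/6); rows=max(np.linalg.norm(d)/n/50,np.degrees(np.linalg.norm(r))/n/8.59)
        print(w,'|',*s.round(3),*t.round(3),'| rows>=%.1f'%rows)
    p,Rm=q,Rq
E
python3 plan.py '570 -84.5 200 0.15; 570 -84.5 42 .15; 570 -84.5 200 .15; 452.5 -344.7 200 .15; 452.5 -344.7 47 .15'
```

```text
at [ 159.3 -604.4  239.7] w 87.8 t 2.4
570 -84.5 200 0.15 | 0.883 -0.663 0.066 0.0 -0.0 0.069 | rows>=4.4
570 -84.5 200 0.15 | 0.858 -0.695 0.066 0.0 -0.0 0.069 | rows>=4.4
570 -84.5 200 0.15 | 0.833 -0.725 0.066 0.0 -0.0 0.069 | rows>=4.4
 570 -84.5 42 .15 | -0.0 -0.0 0.79 0.0 0.0 0.0 | rows>=3.2
 570 -84.5 200 .15 | 0.0 0.0 -0.79 0.0 0.0 0.0 | rows>=3.2
 452.5 -344.7 200 .15 | -0.388 0.599 0.0 0.0 0.0 0.0 | rows>=2.9
 452.5 -344.7 200 .15 | -0.388 0.599 0.0 0.0 0.0 0.0 | rows>=2.9
 452.5 -344.7 47 .15 | -0.0 -0.0 0.765 0.0 0.0 0.0 | rows>=3.1
```

```bash

python3 -m jog '0.883 -0.663 0.066 0 0 0.069 -0.36;0.883 -0.663 0.066 0 0 0.069 -0.36;0.883 -0.663 0.066 0 0 0.069 -0.36;0.883 -0.663 0.066 0 0 0.069 -0.36;0.883 -0.663 0.066 0 0 0.069 -0.36;0.883 -0.663 0.066 0 0 0.069 -0.36;0.883 -0.663 0.066 0 0 0.069 -0.36'
python3 -m jog '0.858 -0.695 0.066 0 0 0.069 -0.36;0.858 -0.695 0.066 0 0 0.069 -0.36;0.858 -0.695 0.066 0 0 0.069 -0.36;0.858 -0.695 0.066 0 0 0.069 -0.36;0.858 -0.695 0.066 0 0 0.069 -0.36;0.858 -0.695 0.066 0 0 0.069 -0.36;0.858 -0.695 0.066 0 0 0.069 -0.36'
python3 -m jog '0.833 -0.725 0.066 0 0 0.069 -0.36;0.833 -0.725 0.066 0 0 0.069 -0.36;0.833 -0.725 0.066 0 0 0.069 -0.36;0.833 -0.725 0.066 0 0 0.069 -0.36;0.833 -0.725 0.066 0 0 0.069 -0.36;0.833 -0.725 0.066 0 0 0.069 -0.36;0.833 -0.725 0.066 0 0 0.069 -0.36'
python3 plan.py '570 -84.5 42 .15'; python3 -c "
from h import *; print(get_obs()['qpos'])"
```

```text
t: 3.1
ee_pos: [296.6, -431.4, 226.8]
orientation: [3.121, 0.349, 0.0]
ft_force: [0.1, 0.3, -0.6]
width: 59.7
grasp_force: 0.0
t: 3.8
ee_pos: [433.0, -258.9, 213.3]
orientation: [3.128, 0.291, -0.0]
ft_force: [0.3, -0.8, -0.3]
width: 59.6
grasp_force: 0.0
t: 4.5
ee_pos: [569.6, -86.2, 199.9]
orientation: [3.133, 0.233, -0.001]
ft_force: [-0.3, 0.1, -0.0]
width: 59.7
grasp_force: 0.0
at [569.6 -86.2 199.9] w 59.7 t 4.5
570 -84.5 42 .15 | 0.004 -0.009 0.789 0.0 0.001 -0.003 | rows>=3.2
[-1.70675215e-01  4.01653739e-01  1.77028891e+00 -5.85691643e-04
  9.70298873e-01  1.25212345e+00]
```

```bash

python3 -m jog '0 -0.003 0.5 0 0 0 -0.36;0 -0.003 0.5 0 0 0 -0.36;0 -0.003 0.5 0 0 0 -0.36;0 -0.003 0.79 0 0 0 -0.36;0 -0.003 0.79 0 0 0 -0.36;0 -0.003 0.79 0 0 0 -0.36;0 -0.003 0.79 0 0 0 -0.36'
python3 -m jog '0 0 0 0 0 0 1;0 0 0 0 0 0 1;0 0 0 0 0 0 1;0 0 0 0 0 0 1;0 0 0 0 0 0 1;0 0 0 0 0 0 1'
python3 -m jog '0 0 -0.2 0 0 0 1;0 0 -0.4 0 0 0 1;0 0 -0.6 0 0 0 1;0 0 -0.79 0 0 0 1;0 0 -0.79 0 0 0 1;0 0 -0.79 0 0 0 1'
python3 plan.py '452.5 -344.7 200 .15; 452.5 -344.7 47 .15'
```

```text
t: 5.2
ee_pos: [571.3, -84.7, 44.6]
orientation: [3.132, 0.233, 0.004]
ft_force: [0.7, 0.3, 0.3]
width: 59.5
grasp_force: 0.0
t: 5.8
ee_pos: [570.5, -83.8, 42.9]
orientation: [3.133, 0.235, 0.001]
ft_force: [-1.8, 0.6, 7.2]
width: 33.5
grasp_force: 30.0
t: 6.4
ee_pos: [570.2, -83.9, 200.7]
orientation: [3.132, 0.235, 0.002]
ft_force: [-0.5, 0.8, -0.4]
width: 33.3
grasp_force: 30.0
at [570.2 -83.9 200.7] w 33.3 t 6.4
452.5 -344.7 200 .15 | -0.388 0.601 0.002 0.001 -0.001 -0.0 | rows>=2.9
452.5 -344.7 200 .15 | -0.388 0.601 0.002 0.001 -0.001 -0.0 | rows>=2.9
 452.5 -344.7 47 .15 | -0.0 -0.0 0.765 0.0 0.0 0.0 | rows>=3.1
```

```bash

python3 -m jog '-0.08 0.12 0 0 0 0 1;-0.16 0.24 0 0 0 0 1;-0.24 0.36 0 0 0 0 1;-0.32 0.48 0 0 0 0 1;-0.388 0.6 0 0 0 0 1'
python3 -m jog '-0.08 0.12 0 0 0 0 1;-0.16 0.24 0 0 0 0 1;-0.24 0.36 0 0 0 0 1;-0.32 0.48 0 0 0 0 1;-0.388 0.6 0 0 0 0 1;-0.388 0.6 0 0 0 0 1;-0.388 0.6 0 0 0 0 1;-0.388 0.6 0 0 0 0 1'
python3 plan.py '452.5 -344.7 200 .15; 452.5 -344.7 47 .15'
```

```text
t: 6.9
ee_pos: [509.1, -214.5, 197.8]
orientation: [-3.131, -0.235, 0.006]
ft_force: [1.3, -0.2, -1.3]
width: 33.7
grasp_force: 30.0
t: 7.7
ee_pos: [452.0, -343.2, 198.9]
orientation: [-3.131, -0.235, 0.002]
ft_force: [0.3, 1.0, -1.2]
width: 33.2
grasp_force: 30.0
at [ 452.  -343.2  198.9] w 33.2 t 7.7
452.5 -344.7 200 .15 | 0.001 0.008 -0.005 -0.004 0.003 -0.0 | rows>=0.0
 452.5 -344.7 47 .15 | -0.0 -0.0 0.765 0.0 0.0 0.0 | rows>=3.1
```

```bash

python3 -m jog '0 0.003 0.2 0 0 0 1;0 0.003 0.4 0 0 0 1;0 0.003 0.5 0 0 0 1;0 0.003 0.6 0 0 0 1;0 0.003 0.68 0 0 0 1;0 0.003 0.73 0 0 0 1;0 0.003 0.765 0 0 0 1;0 0.003 0.765 0 0 0 1'
python3 - <<'E'
from h import *
cv2.imwrite('pics/s1.png',cv2.resize(get_image('side')[110:200,300:440,::-1],None,fx=5,fy=5))
print(get_obs()['ee_pos'],get_obs()['ft_force'])
E
```

```text
t: 8.5
ee_pos: [452.7, -344.7, 47.0]
orientation: [-3.133, -0.235, -0.0]
ft_force: [0.2, -0.2, -0.2]
width: 33.4
grasp_force: 30.0
[ 452.84452129 -344.96066968   47.30393517] [-0.37657365 -0.28062707 -0.04003857]
```

View pics/s1.png

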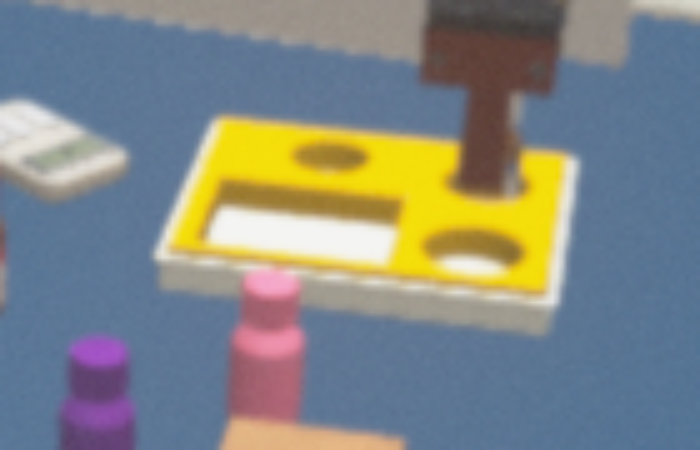

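The picture shows the fingers over the yellow tray's middle well, with the bottle inside it (crop (485,190), about (397,148) in the side picture) and no contact force. I'll release it.

```bash

python3 -m jog '0 0 0.002 0 0 0 -0.4;0 0 0.002 0 0 0 -0.4;0 0 0.002 0 0 0 -0.4;0 0 -0.1 0 0 0 -0.4;0 0 -0.4 0 0 0 -0.4;0 0 -0.76 0 0 0 -0.4;0 0 -0.76 0 0 0 -0.4;0 0 -0.76 0 0 0 -0.4'
python3 plan.py '559.5 89.6 200 1.73; 559.5 89.6 42 1.73'
```

```text
t: 9.35
ee_pos: [454.8, -346.9, 204.4]
orientation: [3.126, 0.234, 0.011]
ft_force: [0.2, -0.1, -0.7]
width: 61.1
grasp_force: 0.0
at [ 454.8 -346.9  204.4] w 61.1 t 9.3
559.5 89.6 200 1.73 | 0.211 -0.52 0.003 0.005 0.0 -0.755 | rows>=2.6
559.5 89.6 200 1.73 | 0.395 -0.399 0.005 0.005 0.0 -0.755 | rows>=2.6
559.5 89.6 200 1.73 | 0.518 -0.216 0.005 0.005 0.0 -0.755 | rows>=2.6
559.5 89.6 200 1.73 | 0.561 -0.0 0.006 0.005 0.0 -0.755 | rows>=2.6
 559.5 89.6 42 1.73 | 0.0 -0.0 0.79 0.0 0.0 0.0 | rows>=3.2
```

```bash

python3 -m jog '0.211 -0.52 0 0 0 -0.755 -1;0.211 -0.52 0 0 0 -0.755 -1;0.211 -0.52 0 0 0 -0.755 -1;0.211 -0.52 0 0 0 -0.755 -1'
python3 -m jog '0.395 -0.399 0 0 0 -0.755 -1;0.395 -0.399 0 0 0 -0.755 -1;0.395 -0.399 0 0 0 -0.755 -1;0.395 -0.399 0 0 0 -0.755 -1'
python3 -m jog '0.518 -0.216 0 0 0 -0.755 -1;0.518 -0.216 0 0 0 -0.755 -1;0.518 -0.216 0 0 0 -0.755 -1;0.518 -0.216 0 0 0 -0.755 -1'
python3 -m jog '0.561 0 0 0 0 -0.755 -1;0.561 0 0 0 0 -0.755 -1;0.561 0 0 0 0 -0.755 -1;0.561 0 0 0 0 -0.755 -1;0.561 0 0 0 0 -0.755 -1;0.561 0 0 0 0 -0.755 -1'
python3 plan.py '560.5 89.8 200 1.73; 560.5 89.8 42 1.73'
```

```text
t: 9.75
ee_pos: [478.3, -233.8, 198.2]
orientation: [-3.023, -0.85, 0.002]
ft_force: [0.2, -0.3, 0.1]
width: 86.8
grasp_force: 0.0
t: 10.15
ee_pos: [505.0, -125.9, 198.5]
orientation: [-2.8, -1.423, 0.001]
ft_force: [-0.2, 0.3, 0.2]
width: 87.6
grasp_force: 0.0
t: 10.55
ee_pos: [531.5, -17.6, 198.6]
orientation: [2.469, 1.943, -0.001]
ft_force: [-0.0, -1.6, -0.5]
width: 87.5
grasp_force: 0.0
t: 11.15
ee_pos: [557.0, 89.5, 198.8]
orientation: [-2.044, -2.386, 0.001]
ft_force: [0.0, 0.5, 0.3]
width: 88.1
grasp_force: 0.0
at [557.   89.5 198.8] w 88.1 t 11.2
560.5 89.8 200 1.73 | -0.001 0.018 -0.006 -0.001 0.001 -0.01 | rows>=0.1
 560.5 89.8 42 1.73 | 0.0 -0.0 0.79 0.0 0.0 0.0 | rows>=3.2
```

```bash

python3 -m jog '0 0.018 0.2 0 0 -0.01 -1;0 0.018 0.4 0 0 -0.01 -1;0 0.018 0.55 0 0 -0.01 -1;0 0.018 0.7 0 0 -0.01 -1;0 0.018 0.785 0 0 -0.01 -1;0 0.018 0.785 0 0 -0.01 -1;0 0.018 0.785 0 0 -0.01 -1'
python3 -m jog '0 0 0 0 0 0 1;0 0 0 0 0 0 1;0 0 0 0 0 0 1;0 0 0 0 0 0 1;0 0 0 0 0 0 1'
python3 plan.py '560.5 89.8 42 1.73'
python3 -m jog '0 0 -0.15 0 0 0 1;0 0 -0.35 0 0 0 1;0 0 -0.55 0 0 0 1;0 0 -0.79 0 0 0 1;0 0 -0.79 0 0 0 1;0 0 -0.79 0 0 0 1;0 0 -0.79 0 0 0 1'
python3 plan.py '531.6 -265.9 200 .15; 531.6 -265.9 47 .15'
```

```text
t: 11.85
ee_pos: [560.9, 91.1, 42.3]
orientation: [-2.034, -2.394, 0.001]
ft_force: [-0.2, 0.2, 0.3]
width: 87.6
grasp_force: 0.0
t: 12.35
ee_pos: [561.0, 92.2, 42.9]
orientation: [2.03, 2.397, 0.001]
ft_force: [-1.8, -0.8, 5.9]
width: 62.4
grasp_force: 29.7
at [561.   92.2  42.9] w 62.4 t 12.3
560.5 89.8 42 1.73 | -0.011 -0.004 0.004 0.001 0.0 0.011 | rows>=0.1
t: 13.05
ee_pos: [559.8, 92.1, 198.8]
orientation: [-2.03, -2.396, 0.002]
ft_force: [0.5, 0.1, -2.0]
width: 62.1
grasp_force: 29.7
at [559.8  92.1 198.8] w 62.1 t 13.1
531.6 -265.9 200 .15 | -0.436 -0.108 -0.001 -0.001 0.001 0.757 | rows>=2.6
531.6 -265.9 200 .15 | -0.444 0.068 -0.001 -0.001 0.001 0.757 | rows>=2.6
531.6 -265.9 200 .15 | -0.383 0.234 -0.002 -0.001 0.001 0.757 | rows>=2.6
531.6 -265.9 200 .15 | -0.263 0.364 -0.002 -0.001 0.001 0.757 | rows>=2.6
 531.6 -265.9 47 .15 | -0.0 -0.0 0.765 0.0 0.0 0.0 | rows>=3.1
```

```bash

python3 -m jog '-0.436 -0.108 0 0 0 0.757 1;-0.436 -0.108 0 0 0 0.757 1;-0.436 -0.108 0 0 0 0.757 1;-0.436 -0.108 0 0 0 0.757 1'
python3 -m jog '-0.444 0.068 0 0 0 0.757 1;-0.444 0.068 0 0 0 0.757 1;-0.444 0.068 0 0 0 0.757 1;-0.444 0.068 0 0 0 0.757 1'
python3 -m jog '-0.383 0.234 0 0 0 0.757 1;-0.383 0.234 0 0 0 0.757 1;-0.383 0.234 0 0 0 0.757 1;-0.383 0.234 0 0 0 0.757 1'
python3 -m jog '-0.263 0.364 0 0 0 0.757 1;-0.263 0.364 0 0 0 0.757 1;-0.263 0.364 0 0 0 0.757 1;-0.263 0.364 0 0 0 0.757 1;-0.263 0.364 0 0 0 0.757 1;-0.263 0.364 0 0 0 0.757 1;-0.263 0.364 0 0 0 0.757 1'
python3 plan.py '533.5 -265.6 200 .15; 533.5 -265.6 47 .15'
```

```text
t: 13.45
ee_pos: [552.6, 1.6, 198.1]
orientation: [-2.464, -1.945, 0.004]
ft_force: [0.2, 1.1, -0.4]
width: 62.5
grasp_force: 29.7
t: 13.85
ee_pos: [546.1, -87.1, 198.8]
orientation: [-2.797, -1.427, 0.003]
ft_force: [-0.3, -0.5, -1.0]
width: 62.0
grasp_force: 29.7
t: 14.25
ee_pos: [539.4, -176.1, 199.2]
orientation: [-3.023, -0.853, 0.002]
ft_force: [0.9, 1.1, -0.3]
width: 61.9
grasp_force: 29.7
t: 14.95
ee_pos: [532.8, -264.8, 200.0]
orientation: [-3.132, -0.242, 0.0]
ft_force: [0.5, 0.6, -0.9]
width: 62.3
grasp_force: 29.7
at [ 532.8 -264.8  200. ] w 62.3 t 14.9
533.5 -265.6 200 .15 | 0.003 0.004 0.0 -0.0 0.0 0.008 | rows>=0.0
 533.5 -265.6 47 .15 | -0.0 -0.0 0.765 0.0 0.0 0.0 | rows>=3.1
```

```bash

python3 -m jog '0.003 0.004 0.2 0 0 0.008 1;0.003 0.004 0.4 0 0 0.008 1;0.003 0.004 0.5 0 0 0.008 1;0.003 0.004 0.56 0 0 0.008 1;0.003 0.004 0.6 0 0 0.008 1;0.003 0.004 0.6 0 0 0.008 1'
python3 - <<'E'
from h import *
a=get_image('top')[180:280,380:480,::-1];b=get_image('side')[110:200,300:440,::-1]
cv2.imwrite('pics/s2.png',np.hstack([cv2.resize(a,(380,380)),cv2.resize(b,(420,380))]))
E
```

```text
t: 15.55
ee_pos: [533.3, -266.4, 79.8]
orientation: [-3.133, -0.231, 0.001]
ft_force: [-0.4, 0.6, 0.2]
width: 62.3
grasp_force: 29.7
```

View pics/s2.png

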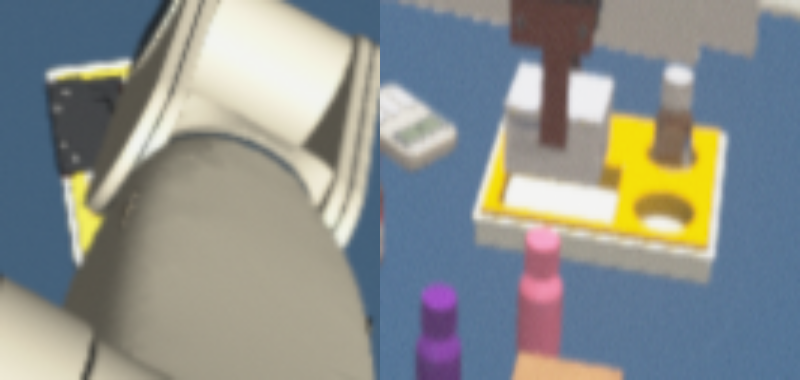

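In the side half, the white bottle stands in the middle well at (677,115) and the carton hovers above the bay at (560,120). Next I lower it.

```bash

python3 -m jog '0 0.002 0.03 0 0 0 1;0 0.002 0.06 0 0 0 1;0 0.002 0.09 0 0 0 1;0 0.002 0.12 0 0 0 1;0 0.002 0.145 0 0 0 1;0 0.002 0.165 0 0 0 1;0 0.002 0.165 0 0 0 1;0 0.002 0.165 0 0 0 1'
```

```text
t: 16.45
ee_pos: [533.4, -267.0, 46.9]
orientation: [-3.133, -0.23, -0.0]
ft_force: [0.7, -0.2, -1.3]
width: 62.3
grasp_force: 29.7
```

```bash

python3 -m jog '0 0 0 0 0 0 -1;0 0 0 0 0 0 -1;0 0 0 0 0 0 -1;0 0 -0.1 0 0 0 -1;0 0 -0.4 0 0 0 -1;0 0 -0.76 0 0 0 -1;0 0 -0.76 0 0 0 -1;0 0 -0.76 0 0 0 -1'
python3 plan.py '669.5 -142.7 200 .15; 669.5 -142.7 46 .15;669.5 -142.7 200 .15;435.5 317 200 .15;435.5 317 51 .15'
```

```text
t: 17.25
ee_pos: [536.1, -268.5, 204.5]
orientation: [3.128, 0.229, 0.013]
ft_force: [-0.1, -0.1, -0.4]
width: 87.8
grasp_force: 0.0
at [ 536.1 -268.5  204.5] w 87.8 t 17.2
669.5 -142.7 200 .15 | 0.751 -0.525 0.026 0.011 -0.015 -0.007 | rows>=3.7
 669.5 -142.7 46 .15 | -0.0 -0.0 0.77 0.0 0.0 0.0 | rows>=3.1
669.5 -142.7 200 .15 | 0.0 0.0 -0.77 0.0 0.0 0.0 | rows>=3.1
435.5 317 200 .15 | -0.271 -0.816 -0.0 0.0 0.0 0.0 | rows>=3.4
435.5 317 200 .15 | -0.271 -0.816 -0.0 0.0 0.0 0.0 | rows>=3.4
435.5 317 200 .15 | -0.271 -0.816 -0.0 0.0 0.0 0.0 | rows>=3.4
435.5 317 51 .15 | -0.0 -0.0 0.745 0.0 0.0 0.0 | rows>=3.0
```

```bash

python3 -m jog '0.76 -0.525 0 0 0 0 -0.7;0.76 -0.525 0 0 0 0 -0.7;0.76 -0.525 0 0 0 0 -0.7;0.76 -0.525 0 0 0 0 -0.7;0.76 -0.525 0 0 0 0 -0.7;0.76 -0.525 0 0 0 0 -0.7;0.76 -0.525 0 0 0 0 -0.7'
python3 plan.py '669.5 -142.7 200 .15; 669.5 -142.7 46 .15'
```

```text
t: 17.95
ee_pos: [667.1, -141.7, 198.2]
orientation: [-3.133, -0.229, 0.003]
ft_force: [0.1, -0.6, 0.3]
width: 74.5
grasp_force: 0.0
at [ 667.1 -141.7  198.2] w 74.5 t 17.9
669.5 -142.7 200 .15 | 0.011 0.007 -0.009 -0.001 0.004 -0.008 | rows>=0.1
 669.5 -142.7 46 .15 | -0.0 -0.0 0.77 0.0 0.0 0.0 | rows>=3.1
```

```bash

python3 -m jog '0.008 0.006 0.2 0 0 0 -0.7;0.008 0.006 0.4 0 0 0 -0.7;0.008 0.006 0.55 0 0 0 -0.7;0.008 0.006 0.7 0 0 0 -0.7;0.008 0.006 0.765 0 0 0 -0.7;0.008 0.006 0.765 0 0 0 -0.7;0.008 0.006 0.765 0 0 0 -0.7'
python3 -m jog '0 0 0 0 0 0 1;0 0 0 0 0 0 1;0 0 0 0 0 0 1;0 0 0 0 0 0 1;0 0 0 0 0 0 1'
python3 -m jog '0 0 -0.15 0 0 0 1;0 0 -0.35 0 0 0 1;0 0 -0.55 0 0 0 1;0 0 -0.77 0 0 0 1;0 0 -0.77 0 0 0 1;0 0 -0.77 0 0 0 1;0 0 -0.77 0 0 0 1'
python3 plan.py '435.5 317 200 .15'
```

```text
t: 18.65
ee_pos: [670.5, -142.8, 47.1]
orientation: [3.133, 0.228, 0.002]
ft_force: [0.3, 0.5, -0.0]
width: 74.8
grasp_force: 0.0
t: 19.15
ee_pos: [670.3, -142.0, 46.5]
orientation: [3.133, 0.23, 0.001]
ft_force: [-0.2, 0.3, 2.6]
width: 39.7
grasp_force: 30.0
t: 19.85
ee_pos: [669.0, -141.7, 198.4]
orientation: [-3.132, -0.23, 0.004]
ft_force: [0.7, 0.7, -2.2]
width: 39.5
grasp_force: 30.0
at [ 669.  -141.7  198.4] w 39.5 t 19.9
435.5 317 200 .15 | -0.274 -0.813 -0.001 -0.001 0.002 -0.002 | rows>=3.4
435.5 317 200 .15 | -0.273 -0.813 -0.002 -0.001 0.002 -0.002 | rows>=3.4
435.5 317 200 .15 | -0.272 -0.814 -0.002 -0.001 0.002 -0.002 | rows>=3.4
```

```bash

python3 -m jog '-0.06 -0.18 0 0 0 0 1;-0.12 -0.36 0 0 0 0 1;-0.18 -0.54 0 0 0 0 1;-0.24 -0.72 0 0 0 0 1;-0.272 -0.814 0 0 0 0 1'
python3 -m jog '-0.06 -0.18 0 0 0 0 1;-0.12 -0.36 0 0 0 0 1;-0.18 -0.54 0 0 0 0 1;-0.24 -0.72 0 0 0 0 1;-0.272 -0.814 0 0 0 0 1'
python3 -m jog '-0.06 -0.18 0 0 0 0 1;-0.12 -0.36 0 0 0 0 1;-0.18 -0.54 0 0 0 0 1;-0.24 -0.72 0 0 0 0 1;-0.272 -0.814 0 0 0 0 1;-0.272 -0.814 0 0 0 0 1;-0.272 -0.814 0 0 0 0 1;-0.272 -0.814 0 0 0 0 1'
python3 plan.py '435.5 317 200 .15;435.5 317 51 .15'
```

```text
t: 20.35
ee_pos: [589.9, 13.3, 197.9]
orientation: [-3.132, -0.232, 0.007]
ft_force: [-0.3, -0.3, -1.0]
width: 39.5
grasp_force: 30.0
t: 20.85
ee_pos: [513.2, 165.9, 198.8]
orientation: [3.133, 0.232, -0.004]
ft_force: [-0.6, 0.3, -1.3]
width: 39.4
grasp_force: 30.0
t: 21.65
ee_pos: [437.8, 316.4, 199.5]
orientation: [3.132, 0.228, -0.001]
ft_force: [-0.5, -0.2, -1.2]
width: 39.6
grasp_force: 30.0
at [437.8 316.4 199.5] w 39.6 t 21.6
435.5 317 200 .15 | -0.011 -0.005 -0.003 0.002 0.002 -0.009 | rows>=0.0
435.5 317 51 .15 | -0.0 -0.0 0.745 0.0 0.0 0.0 | rows>=3.0
```

```bash

python3 -m jog '-0.009 -0.003 0.2 0 0 0 1;-0.009 -0.003 0.4 0 0 0 1;-0.009 -0.003 0.5 0 0 0 1;-0.009 -0.003 0.6 0 0 0 1;-0.009 -0.003 0.67 0 0 0 1;-0.009 -0.003 0.72 0 0 0 1;-0.009 -0.003 0.743 0 0 0 1;-0.009 -0.003 0.743 0 0 0 1'
python3 - <<'E'
from h import *
cv2.imwrite('pics/s3.png',cv2.resize(get_image('side')[200:360,200:380,::-1],None,fx=3,fy=3))
print(get_obs()['ee_pos'],get_obs()['ft_force'])
E
```

```text
t: 22.45
ee_pos: [435.9, 317.6, 51.4]
orientation: [3.133, 0.229, -0.0]
ft_force: [0.1, 0.6, -1.6]
width: 39.3
grasp_force: 30.0
[436.00041126 317.80072758  51.79690162] [-0.57302945 -0.01781329 -1.43528771]
```

View pics/s3.png

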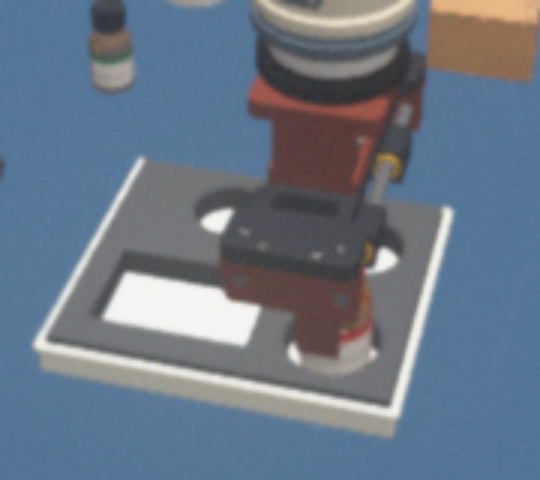

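The red bottle is down in the grey tray's large well (crop (335,345)), with the finger tips above the foam. I'll release it and go to the black bottle.

```bash

python3 -m jog '0 0 0.003 0 0 0 -0.5;0 0 0.003 0 0 0 -0.5;0 0 0.003 0 0 0 -0.5;0 0 -0.1 0 0 0 -0.5;0 0 -0.4 0 0 0 -0.5;0 0 -0.745 0 0 0 -0.5;0 0 -0.745 0 0 0 -0.5;0 0 -0.745 0 0 0 -0.5'
python3 plan.py '678.5 124 200 .15'
```

```text
t: 23.3
ee_pos: [438.0, 319.5, 205.4]
orientation: [-3.128, -0.229, -0.012]
ft_force: [-0.7, -0.1, 0.2]
width: 65.8
grasp_force: 0.0
at [438.  319.5 205.4] w 65.8 t 23.3
678.5 124 200 .15 | 0.523 0.571 0.016 -0.004 -0.008 -0.003 | rows>=3.1
678.5 124 200 .15 | 0.523 0.572 0.015 -0.004 -0.008 -0.003 | rows>=3.1
```

```bash

python3 -m jog '0.525 0.57 0 0 0 0 -0.4;0.525 0.57 0 0 0 0 -0.4;0.525 0.57 0 0 0 0 -0.4;0.525 0.57 0 0 0 0 -0.4'
python3 -m jog '0.528 0.57 0 0 0 0 -0.4;0.528 0.57 0 0 0 0 -0.4;0.528 0.57 0 0 0 0 -0.4;0.528 0.57 0 0 0 0 -0.4;0.528 0.57 0 0 0 0 -0.4;0.528 0.57 0 0 0 0 -0.4;0.528 0.57 0 0 0 0 -0.4'
python3 plan.py '678.5 124 200 .15;678.5 124 40 .15'
```

```text
t: 23.7
ee_pos: [559.4, 217.2, 199.7]
orientation: [3.133, 0.223, 0.002]
ft_force: [0.8, -0.1, 0.2]
width: 61.4
grasp_force: 0.0
t: 24.4
ee_pos: [675.7, 124.2, 200.1]
orientation: [-3.133, -0.232, 0.002]
ft_force: [-0.2, -0.5, 0.8]
width: 61.6
grasp_force: 0.0
at [675.7 124.2 200.1] w 61.6 t 24.4
678.5 124 200 .15 | 0.014 0.003 0.001 -0.0 0.003 -0.004 | rows>=0.1
678.5 124 40 .15 | -0.0 -0.0 0.8 0.0 0.0 0.0 | rows>=3.2
```

```bash

python3 -m jog '0.01 0.002 0.2 0 0 0 -0.4;0.01 0.002 0.4 0 0 0 -0.4;0.01 0.002 0.55 0 0 0 -0.4;0.01 0.002 0.7 0 0 0 -0.4;0.01 0.002 0.79 0 0 0 -0.4;0.01 0.002 0.79 0 0 0 -0.4;0.01 0.002 0.79 0 0 0 -0.4'
python3 -m jog '0 0 0 0 0 0 1;0 0 0 0 0 0 1;0 0 0 0 0 0 1;0 0 0 0 0 0 1;0 0 0 0 0 0 1;0 0 0 0 0 0 1'
python3 -m jog '0 0 -0.15 0 0 0 1;0 0 -0.35 0 0 0 1;0 0 -0.55 0 0 0 1;0 0 -0.79 0 0 0 1;0 0 -0.79 0 0 0 1;0 0 -0.79 0 0 0 1;0 0 -0.79 0 0 0 1'
python3 plan.py '533.5 240.7 200 .15'
```

```text
t: 25.1
ee_pos: [679.4, 123.4, 43.2]
orientation: [-3.133, -0.231, -0.001]
ft_force: [0.1, -0.5, 1.1]
width: 61.3
grasp_force: 0.0
t: 25.7
ee_pos: [679.7, 122.9, 43.1]
orientation: [-3.133, -0.229, -0.001]
ft_force: [-0.7, 1.1, 5.0]
width: 29.1
grasp_force: 30.0
t: 26.4
ee_pos: [678.1, 122.5, 198.8]
orientation: [3.133, 0.229, -0.004]
ft_force: [-0.2, 1.3, -2.1]
width: 29.1
grasp_force: 30.0
at [678.1 122.5 198.8] w 29.1 t 26.4
533.5 240.7 200 .15 | -0.629 -0.69 -0.004 0.0 0.005 -0.007 | rows>=3.7
```

```bash

python3 -m jog '-0.13 -0.14 0 0 0 0 1;-0.26 -0.28 0 0 0 0 1;-0.39 -0.42 0 0 0 0 1;-0.52 -0.56 0 0 0 0 1;-0.629 -0.69 0 0 0 0 1;-0.629 -0.69 0 0 0 0 1;-0.629 -0.69 0 0 0 0 1;-0.629 -0.69 0 0 0 0 1'
python3 plan.py '533.5 240.7 200 .15;533.5 240.7 47.5 .15'
```

```text
t: 27.2
ee_pos: [535.1, 240.4, 199.6]
orientation: [3.133, 0.229, -0.002]
ft_force: [0.5, -0.4, -0.4]
width: 29.6
grasp_force: 30.0
at [535.1 240.4 199.6] w 29.6 t 27.2
533.5 240.7 200 .15 | -0.008 -0.003 -0.002 0.001 0.002 -0.008 | rows>=0.0
533.5 240.7 47.5 .15 | -0.0 -0.0 0.763 0.0 0.0 0.0 | rows>=3.1
```

```bash

python3 -m jog '-0.006 -0.002 0.2 0 0 0 1;-0.006 -0.002 0.4 0 0 0 1;-0.006 -0.002 0.5 0 0 0 1;-0.006 -0.002 0.6 0 0 0 1;-0.006 -0.002 0.67 0 0 0 1;-0.006 -0.002 0.73 0 0 0 1;-0.006 -0.002 0.76 0 0 0 1;-0.006 -0.002 0.76 0 0 0 1'
python3 - <<'E'
from h import *
cv2.imwrite('pics/s4.png',cv2.resize(get_image('side')[200:360,200:380,::-1],None,fx=3,fy=3))
print(get_obs()['ee_pos'],get_obs()['ft_force'])
E
```

```text
t: 28.0
ee_pos: [533.7, 241.0, 48.1]
orientation: [3.133, 0.229, -0.0]
ft_force: [-0.1, -0.2, -0.5]
width: 29.0
grasp_force: 30.0
[533.80126136 241.21734133  48.67333768] [-0.10731552 -0.19240971 -0.62036692]
```

View pics/s4.png

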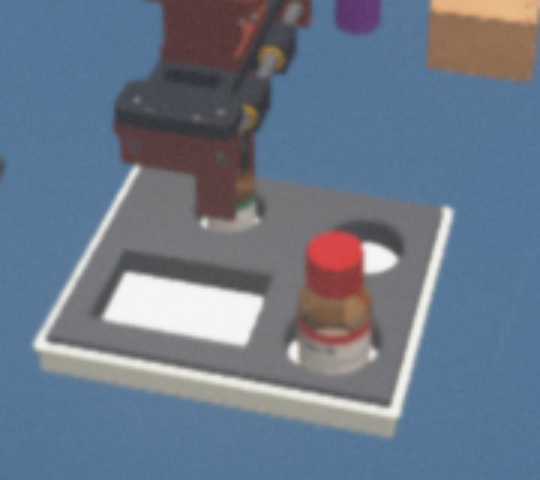

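The red bottle stands seated in its well at (335,310), and the black bottle is in the small well at (235,210). I'll release it and go to the orange carton.

```bash

python3 -m jog '0 0 0.003 0 0 0 -0.4;0 0 0.003 0 0 0 -0.4;0 0 0.003 0 0 0 -0.4;0 0 -0.1 0 0 0 -0.4;0 0 -0.4 0 0 0 -0.4;0 0 -0.76 0 0 0 -0.4;0 0 -0.76 0 0 0 -0.4;0 0 -0.76 0 0 0 -0.4'
python3 - <<'E'
from h import *
a=get_image('top').astype(int); m=((a[:,:,0]-a[:,:,2])>60).astype(np.uint8); m[:,:290]=0; m[:,350:]=0; m[:225]=0; m[265:]=0
p=np.argwhere(m)[:,::-1]; w=ray('top',p,53)[:,:2].astype(np.float32)
print(m.sum(),cv2.minAreaRect(w)); c=np.cov((w-w.mean(0)).T); e=np.linalg.eigh(c)[1][:,1]; print(w.mean(0),np.arctan(e[1]/e[0]))
E
python3 plan.py '447.5 -4.5 200 .19'
```

```text
t: 28.85
ee_pos: [536.3, 242.5, 206.1]
orientation: [-3.13, -0.23, -0.015]
ft_force: [0.4, 0.1, 0.1]
width: 61.6
grasp_force: 0.0
336 ((447.2713928222656, -3.342123031616211), (73.37945556640625, 36.90873336791992), 9.114893913269043)
[447.15045   -3.243866] 0.17143935916146866
at [534.8 241.9 203.4] w 61.5 t 28.9
447.5 -4.5 200 .19 | -0.306 0.577 0.006 -0.001 -0.005 -0.042 | rows>=2.6
447.5 -4.5 200 .19 | -0.318 0.571 0.007 -0.001 -0.005 -0.042 | rows>=2.6
```

```bash

python3 -m jog '-0.306 0.577 0 0 0 -0.02 -0.75;-0.306 0.577 0 0 0 -0.02 -0.75;-0.306 0.577 0 0 0 -0.02 -0.75;-0.306 0.577 0 0 0 -0.02 -0.75'
python3 -m jog '-0.31 0.575 0 0 0 -0.02 -0.75;-0.31 0.575 0 0 0 -0.02 -0.75;-0.31 0.575 0 0 0 -0.02 -0.75;-0.31 0.575 0 0 0 -0.02 -0.75;-0.31 0.575 0 0 0 -0.02 -0.75;-0.31 0.575 0 0 0 -0.02 -0.75;-0.31 0.575 0 0 0 -0.02 -0.75'
python3 plan.py '447.3 -3.7 200 .17;447.3 -3.7 43 .17'
```

```text
t: 29.3
ee_pos: [486.9, 115.2, 198.9]
orientation: [3.131, 0.241, -0.007]
ft_force: [-0.1, 0.3, 0.5]
width: 76.8
grasp_force: 0.0
t: 30.0
ee_pos: [446.9, -4.1, 200.2]
orientation: [-3.13, -0.265, 0.0]
ft_force: [-0.7, -0.3, 0.1]
width: 77.1
grasp_force: 0.0
at [446.9  -4.1 200.2] w 77.1 t 30.0
447.3 -3.7 200 .17 | 0.002 -0.002 0.001 -0.0 0.0 -0.002 | rows>=0.0
447.3 -3.7 43 .17 | 0.0 -0.0 0.785 0.0 0.0 0.0 | rows>=3.1
```

```bash

python3 -m jog '0.002 -0.002 0.2 0 0 0 -0.75;0.002 -0.002 0.4 0 0 0 -0.75;0.002 -0.002 0.55 0 0 0 -0.75;0.002 -0.002 0.7 0 0 0 -0.75;0.002 -0.002 0.785 0 0 0 -0.75;0.002 -0.002 0.785 0 0 0 -0.75;0.002 -0.002 0.785 0 0 0 -0.75'
python3 -m jog '0 0 0 0 0 0 1;0 0 0 0 0 0 1;0 0 0 0 0 0 1;0 0 0 0 0 0 1;0 0 0 0 0 0 1;0 0 0 0 0 0 1'
python3 -m jog '0 0 -0.15 0 0 0 1;0 0 -0.35 0 0 0 1;0 0 -0.55 0 0 0 1;0 0 -0.785 0 0 0 1;0 0 -0.785 0 0 0 1;0 0 -0.785 0 0 0 1;0 0 -0.785 0 0 0 1'
python3 plan.py '526 318.4 200 .148'
```

```text
t: 30.7
ee_pos: [446.9, -4.1, 43.4]
orientation: [-3.13, -0.264, 0.001]
ft_force: [0.3, 0.1, 0.5]
width: 76.7
grasp_force: 0.0
t: 31.3
ee_pos: [446.9, -4.6, 43.8]
orientation: [-3.131, -0.262, -0.001]
ft_force: [-1.4, 1.1, 6.3]
width: 39.6
grasp_force: 30.0
t: 32.0
ee_pos: [445.6, -4.7, 199.1]
orientation: [-3.13, -0.262, 0.004]
ft_force: [-0.5, 0.2, -1.9]
width: 39.8
grasp_force: 30.0
at [445.6  -4.7 199.1] w 39.8 t 32.0
526 318.4 200 .148 | 0.333 -0.763 -0.003 -0.0 0.002 0.018 | rows>=3.3
526 318.4 200 .148 | 0.325 -0.766 -0.002 -0.0 0.002 0.018 | rows>=3.3
```

```bash

python3 -m jog '0.08 -0.18 0 0 0 0.018 1;0.16 -0.36 0 0 0 0.018 1;0.24 -0.54 0 0 0 0.018 1;0.33 -0.763 0 0 0 0.018 1;0.33 -0.763 0 0 0 0.018 1'
python3 -m jog '0.08 -0.18 0 0 0 0.018 1;0.16 -0.36 0 0 0 0.018 1;0.24 -0.54 0 0 0 0.018 1;0.325 -0.766 0 0 0 0.018 1;0.325 -0.766 0 0 0 0.018 1;0.325 -0.766 0 0 0 0.018 1;0.325 -0.766 0 0 0 0.018 1;0.325 -0.766 0 0 0 0.018 1'
python3 plan.py '526 318.4 200 .148;526 318.4 80 .148;526 318.4 48 .148'
```

```text
t: 32.5
ee_pos: [486.8, 160.9, 198.4]
orientation: [-3.131, -0.254, 0.003]
ft_force: [0.4, -1.8, -1.9]
width: 40.0
grasp_force: 30.0
t: 33.3
ee_pos: [526.0, 316.6, 199.7]
orientation: [3.132, 0.231, -0.003]
ft_force: [-0.4, 0.1, -2.1]
width: 39.7
grasp_force: 30.0
at [526.  316.6 199.7] w 39.7 t 33.3
526 318.4 200 .148 | 0.001 -0.009 -0.002 0.002 0.003 -0.002 | rows>=0.0
526 318.4 80 .148 | 0.0 -0.0 0.6 0.0 0.0 0.0 | rows>=2.4
526 318.4 48 .148 | 0.0 -0.0 0.16 0.0 0.0 0.0 | rows>=0.6
```

```bash

python3 -m jog '0 -0.006 0.2 0 0 0 1;0 -0.006 0.4 0 0 0 1;0 -0.006 0.5 0 0 0 1;0 -0.006 0.6 0 0 0 1;0 -0.006 0.6 0 0 0 1;0 -0.006 0.6 0 0 0 1'
python3 - <<'E'
from h import *
cv2.imwrite('pics/s5.png',cv2.resize(get_image('side')[200:360,200:380,::-1],None,fx=3,fy=3))
E
python3 plan.py '526 318.4 48 .148'
```

```text
t: 33.9
ee_pos: [526.5, 318.6, 80.7]
orientation: [3.133, 0.231, -0.001]
ft_force: [0.1, -0.0, -1.3]
width: 39.9
grasp_force: 30.0
at [527.  319.2  81.5] w 39.6 t 34.0
526 318.4 48 .148 | -0.006 0.003 0.168 -0.001 -0.002 -0.001 | rows>=0.7
```

View pics/s5.png

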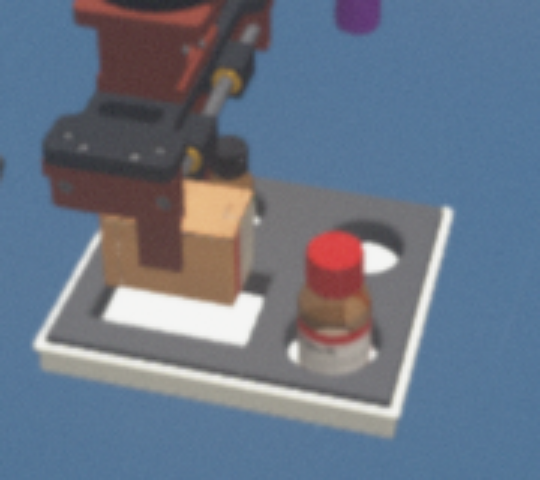

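The orange carton hangs level over the bay (crop (180,245)), and the black bottle stands behind it at (233,165). I'll lower it.

```bash

python3 -m jog '-0.002 0 0.03 0 0 0 1;-0.002 0 0.06 0 0 0 1;-0.002 0 0.09 0 0 0 1;-0.002 0 0.12 0 0 0 1;-0.002 0 0.145 0 0 0 1;-0.002 0 0.163 0 0 0 1;-0.002 0 0.163 0 0 0 1;-0.002 0 0.163 0 0 0 1'
python3 -m jog '0 0 0.002 0 0 0 -0.4;0 0 0.002 0 0 0 -0.4;0 0 0.002 0 0 0 -0.4;0 0 0.002 0 0 0 -0.4'
python3 -m jog '0 0 -0.1 0 0 0 -0.4;0 0 -0.4 0 0 0 -0.4;0 0 -0.76 0 0 0 -0.4;0 0 -0.76 0 0 0 -0.4;0 0 -0.76 0 0 0 -0.4'
python3 -m jog '0.1 0.95 -0.2 0 0 0 -0.4;0.1 0.95 -0.2 0 0 0 -0.4;0.1 0.95 -0.2 0 0 0 -0.4;0.1 0.95 -0.2 0 0 0 -0.4;0.1 0.95 -0.2 0 0 0 -0.4;0.1 0.95 -0.2 0 0 0 -0.4'
python3 -m jog '-0.7 0.7 -0.2 0 0 0 -0.4;-0.7 0.7 -0.2 0 0 0 -0.4;-0.7 0.7 -0.2 0 0 0 -0.4;-0.7 0.7 -0.2 0 0 0 -0.4;-0.7 0.7 -0.2 0 0 0 -0.4;-0.7 0.7 -0.2 0 0 0 -0.4'
python3 - <<'E'
from fit import *
a=get_image('top');b=get_image('side')
cv2.imwrite('pics/e1.png',np.vstack([cv2.resize(a[180:280,180:480,::-1],(780,260)),np.hstack([cv2.resize(b[200:360,200:380,::-1],(390,330)),cv2.resize(b[110:200,320:440,::-1],(390,330))])]))
G=(496.5,283.5,.148);Y=(502.5,-300.7,.15)
for k,T,c in(('red_bottle',G,(-56,42)),('black_bottle',G,(30,-48)),('orange_carton',G,(34,30)),('white_bottle',Y,(-56,-36)),('white_carton',Y,(34,30))):
    cs,s=np.cos(T[2]),np.sin(T[2]); p=np.array([T[0]+c[0]*cs-c[1]*s,T[1]+c[0]*s+c[1]*cs])
    for n in('top','side'):
        for r in pinpoint(k,n):
            w=world(n,r['xyz'])
            if np.hypot(*(w[:2]-p))<40: print(k,n,(w[:2]-p).round(1),w[2].round(1),round(r['confidence'],2))
E
```

```text
t: 34.75
ee_pos: [526.0, 319.5, 47.8]
orientation: [-3.133, -0.233, -0.0]
ft_force: [-0.3, -0.0, 0.4]
width: 40.0
grasp_force: 30.0
t: 35.15
ee_pos: [526.0, 319.4, 47.5]
orientation: [-3.133, -0.233, -0.0]
ft_force: [-0.3, -0.2, -0.8]
width: 61.2
grasp_force: 0.0
t: 35.65
ee_pos: [528.7, 321.0, 205.1]
orientation: [-3.129, -0.233, -0.014]
ft_force: [-0.2, 0.9, 0.3]
width: 61.5
grasp_force: 0.0
t: 36.25
ee_pos: [573.7, 133.6, 238.7]
orientation: [-3.133, -0.229, 0.001]
ft_force: [0.5, 0.5, -0.2]
width: 61.6
grasp_force: 0.0
t: 36.85
ee_pos: [455.7, -24.2, 279.3]
orientation: [-3.133, -0.232, -0.0]
ft_force: [-0.2, -0.4, 0.3]
width: 61.4
grasp_force: 0.0
red_bottle top [5.2 0.6] 3.9 0.47
red_bottle side [-3.   1.1] 11.8 0.78
black_bottle top [4.6 2.1] 1.8 0.69
black_bottle side [-1.5 -4.1] 4.9 0.64
orange_carton top [-0.7 -0.8] 4.2 0.63
orange_carton side [-0.9  4.3] 4.6 0.67
white_bottle top [ 1.2 -4.1] 3.2 0.65
white_bottle side [-0.9 -3.2] 6.2 0.64
white_carton top [ 6.3 -0.1] 2.3 0.87
```

View pics/e1.png

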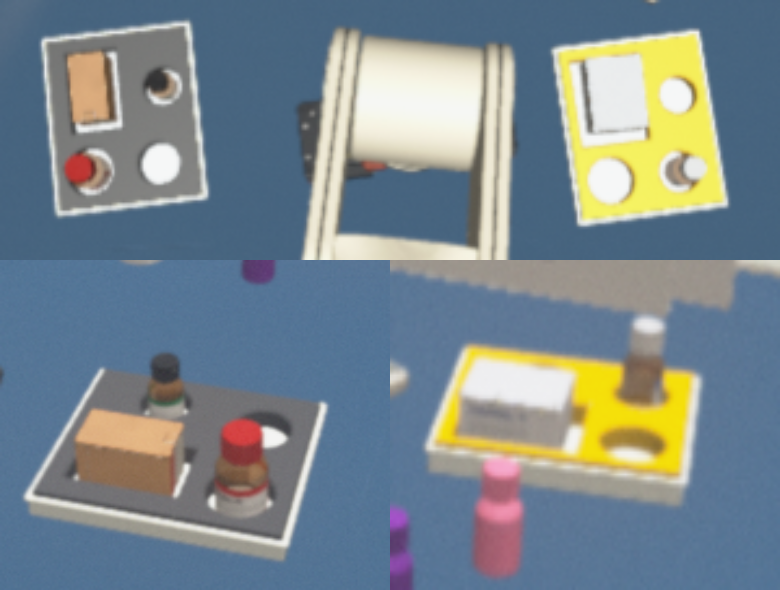

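The last picture shows all five items seated upright in the right cut-outs, with the spare wells empty.

```bash
python3 -c "
from workcell import *
print(close_job())"
```

```text
the job is handed in; nothing more can be done
None
```

Both kits are made up and the job is handed in at about 37 s of the allowed 128 s: in the last pictures all five items stand upright in their own cut-outs and the spare wells are empty, but the hand-in call returned no verdict.

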